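# Hang up the dip basket and nest the wash cups

### The arm

A 6-joint arm with a two-finger parallel gripper is mounted at the origin on a cart in front of the work surface, level with it; the furniture and walls round the work are solid. World frame = base frame: x ahead of the robot, y to its left, z up, the work surface at z = 0. Lengths are in m, angles in rad, forces in N, time in s.
With the tool pointing down it reaches from about 0.15 to 0.775 m from the base axis. Payload 6.1 kg.
Tool frame: the origin (TCP) lies midway between the tips of the shut fingers; the grasp point (between the pads) lies 19 mm behind it (bot.tcp_to_grasp is the distance from the TCP to the grasp point, in m); z points along the fingers, x is the direction in which the jaws open and shut, and the axes are right-handed (so a half turn about z gives the same grasp; the last joint's range is limited). The gripper opens to 85 mm and grips with 20 to 120 N. Pads are 22 mm wide; open, the fingers measure 114 mm over their backs; the gripper's body (76 mm by 85 mm) begins 54 mm behind the grasp point. The pads swing forward as they close: fully open they stand 13 mm farther back than shut.
Start: joints at [1.276, 0.126, -0.04, 1.405, 0, 1.571], TCP at [0.153, 0.502, 0.231] pointing down, gripper open.
Joint ranges: [-2.72, 2.72], [-0.95, 1.95], [-1.27, 1.35], [-1.78, 2.02], [-1.46, 1.47], [-3.14, 3.14]. Speed limits (rad/s): [2.39, 2.39, 3.01, 3.14, 3.14, 3.14].

### API

Orientations are given as a unit quaternion [w, x, y, z].
In Python, from plant import bot gives the robot as it stands.
- The arm moves only by the shell command python3 -m jog 'ROWS' [FORCE]. ROWS is JSON, a list that holds one entry, the list of rows, each a list of 7 numbers: the turn, a rotation vector about the world's x, y, z in degrees, then the shift along the world's x, y, z in cm, then the finger opening in cm, from 0 to 8.54. In form: [[[wx, wy, wz, x, y, z, claw], ...]]. A call has 1 to 8 rows; each row shifts and turns the commanded pose from where the row before left it; what a row does not reach is not made up. A row lasts 1/10 s, in which the tool goes at most 50 mm and 8.59 degrees, less where a joint would pass 70% of its speed; a pose out of reach is approached as far as the arm can. A call is refused whole if a number of a shift passes 5 or a number of a turn 8.59, either way. A call with a gripper value outside its range is refused whole. The fingers move at their own pace and stop on an object; FORCE is the grip in N (left out, the last holds). Time passes only in rows, so rows that do not move let the fingers close. It gives the time, the measured TCP pose, the force and the opening at its end, in the units of the state.
- bot.read_state(): the state, without advancing time (a new reading comes with each control period).
- bot.grab_frame(name): name is "scene" or "side" or "wrist"; returns a dict with "image" (420x560x3 uint8, blue, green, red), "range_z" (420x560 float32, m along the optical axis (not along the pixel's ray), 0 where there is no reading), "intrinsics" (3x3 intrinsics, pixels), "position" and "orientation" of the camera in the world; the wrist camera has in their place "hand_eye" (4x4, takes a point from camera to tool coordinates, whose origin is the TCP and whose axes are the tool frame's). Camera axes: x right, y down, z forward; pixel columns grow to the right and rows downward; lengths in m; the calibration is good to about 2 mm. A picture is of the moment at which its call begins: read the wrist's pose just before it.
- bot.sign_off(): hands the job in, once; it reports no verdict.
The state is a dict: "clock": time; "qpos": joint angles; "joint_velocities": joint speeds; "tau": joint torques, N m; "tcp_pos": TCP position; "tcp_rot": TCP orientation; "wrist_force": force on the tool from outside, world axes, zero at the start; "torque": the same for the moment, N m; "gripper_width": finger opening in m.
Only numpy, scipy, OpenCV 4.12 (cv2) and the standard library are available. Lean on these libraries where they do the work, as an engineer would, in place of code of your own. Each camera call takes 0.05 s, during which the arm holds its last target.

### The job

Pack up the parts-wash set: first lift the wire dip basket out of its cup and hang it by its loop handle on the hook of the drip stand. Then nest the two empty blue cups, one after the other, into the cup the basket came from, so that all three stand upright in one fully seated stack on the table. Leave the loose pipe offcuts where they are.

Things in the scene. Friction and masses are not known exactly. Their poses are not given: they have to be found in the camera images.
- cup_a_mid (a point): Blue stepped stacking cup holding the basket at the start; lowest of the stack. 88 mm high: body tapers from 40 mm outside diameter at the foot to 52 mm at 50 mm height, there a shoulder steps out to a straight collar, 64 mm outside, 58 inside, up to the rim. 0.1 kg. Point: on its axis, half-way up (44 mm above the foot), z out of the mouth.
- cup_b_mid (a point): Blue cup, empty, standing upright at the start; same shape, size and reference point as cup_a. Seated in another cup, its shoulder rests on that cup's rim: it stands 38 mm higher than that cup and its collar (38 mm tall) shows. When concentric it drops in with 2 to 3 mm play all round. 0.07 to 0.14 kg.
- cup_c_mid (a point): The other empty blue cup, upright at the start; the same in every way as cup_b.
- basket_grip (a point): Red grip, 14 x 14 x 52 mm tall, on top of the wire dip basket; point on its axis, 19 mm below its top, 145 mm above the basket's foot. Basket: 45 mm diameter, 164 mm high with loop and grip, 0.06 to 0.09 kg; stands in cup_a, foot 4 mm above the table. z up; the wire loop below the grip lies in the y-z plane, so a hook enters it along x, from either side.
- basket_loop (a point): Underside of the top wire of the basket's loop handle, at its middle: this rests on the hook. 37 mm straight below basket_grip, same axes. The opening below it is 20 mm wide at its top, widening to 37 mm 15 mm further down, and about 50 mm high.
- hook_seat (a point): Top of the drip stand's hook bar, where the loop shall hang, 214 mm above the table. Fixed stand with a dark 160 x 100 mm dish below. The bar (8 mm diameter) is level along x and points to -x, roughly toward the robot; its post (16 mm diameter, 2 mm higher than this point) is at x = +60 mm; from x = -28 mm it turns up, to a free end at x = -42 mm, 16 mm above this point.
- offcut_tall_mid (a point): Loose pipe offcut standing on end, light grey, 42 mm diameter, 118 mm high; point at its centre. A bystander: leave it alone.
- offcut_short_mid (a point): Loose short pipe offcut, light grey ring, 60 mm diameter, 34 mm high; point at its centre. A bystander: leave it alone.

How it is judged:
By the outcome, as a careful person would: the job done as asked, in the order asked, and still so for the second after the job is handed in, with the robot touching nothing.
It also fails if it takes over 61 s, if anything falls off the work surface, if the arm or the gripper's body presses on something with over 40 N, if the wrist force passes 120 N, or if a joint passes its speed limit or range.

## Working session

There is one attempt and no reset: what is moved stays moved. The work goes in short steps, Python scripts to look and compute and a shell command to move; the robot and the scene stay as the last step left them, time stands still between calls to the robot, and variables do not carry over. Pictures are saved under pics/ and viewed, and the job is handed in when it is done.

```bash
ls; mkdir -p pics
python3 - <<'E'
from plant import bot
import cv2,numpy as np
s=bot.read_state(); print(s)
for n in ["scene","side","wrist"]:
    f=bot.grab_frame(n); cv2.imwrite(f"pics/{n}0.png",f["image"]); np.savez(f"pics/{n}0.npz",**f)
    print(n,{k:v for k,v in f.items() if k not in("image","range_z")})
print(bot.tcp_to_grasp)
E
```

```text
pics
{'clock': 0.0, 'qpos': array([ 1.27599672e+00,  1.26340204e-01, -4.06195181e-02,  1.40538111e+00,
       -2.56631618e-05,  1.57078892e+00]), 'joint_velocities': array([-0.00075298,  0.00025512,  0.00105114,  0.00101953, -0.00028653,
       -0.00050354]), 'tau': array([-7.59322393e-04, -4.35910928e+01,  3.52926564e+01,  1.72462442e-02,
       -5.85236785e-05,  3.63021400e-07]), 'tcp_pos': array([0.15242638, 0.5019588 , 0.23054407]), 'tcp_rot': array([ 4.70250582e-04,  8.03287069e-01,  5.95591545e-01, -6.12702401e-04]), 'wrist_force': array([ 0.13620088, -0.52158618, -0.32291658]), 'torque': array([-0.02468538, -0.02150192, -0.02655295]), 'gripper_width': 0.08499629650462301}
scene {'intrinsics': array([[460.51535723,   0.        , 277.63800573],
       [  0.        , 460.51535723, 207.57880397],
       [  0.        ,   0.        ,   1.        ]]), 'position': array([-0.11184745, -0.48856352,  0.8457834 ]), 'orientation': array([-0.3689134 ,  0.82788554, -0.38163978,  0.18127195])}
side {'intrinsics': array([[394.62484671,   0.        , 276.70524944],
       [  0.        , 394.62484671, 217.24096777],
       [  0.        ,   0.        ,   1.        ]]), 'position': array([0.24114173, 0.95573175, 0.67568737]), 'orientation': array([ 0.07261255, -0.11486884,  0.84730124, -0.51343274])}
wrist {'intrinsics': array([[375.59240843,   0.        , 283.75074485],
       [  0.        , 375.59240843, 206.24095774],
       [  0.        ,   0.        ,   1.        ]]), 'hand_eye': array([[ 9.99999849e-01,  5.42218232e-04,  9.08786517e-05,
         3.26453414e-04],
       [-5.46966674e-04,  9.64488900e-01,  2.64122818e-01,
        -6.72615300e-02],
       [ 5.55607565e-05, -2.64122828e-01,  9.64489051e-01,
        -1.43021271e-01],
       [ 0.00000000e+00,  0.00000000e+00,  0.00000000e+00,
         1.00000000e+00]])}
0.0187
```

View pics/scene0.png

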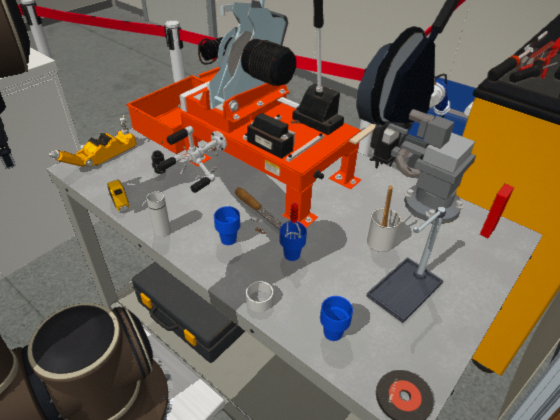

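View pics/side0.png

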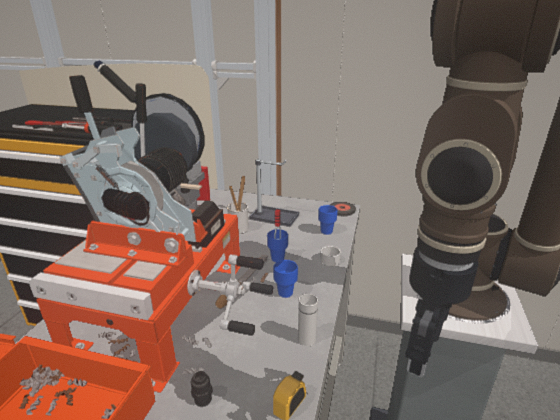

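View pics/wrist0.png

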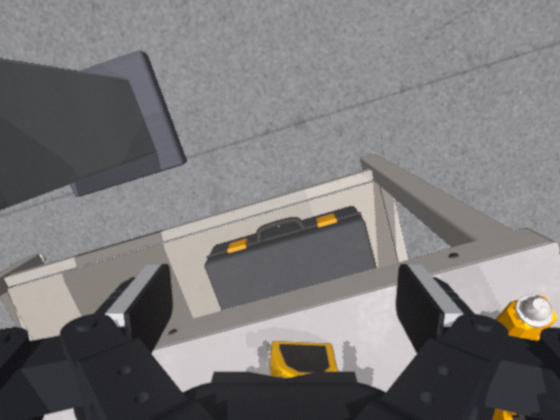

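The scene view shows an empty cup at (227,225), the basket cup at (293,240), with its red grip near (294,212), and an empty cup at (336,317). The stand hook is near (437,213), the tall offcut at (158,215) and the ring at (260,297). Next I'll measure them.

```bash
cat > h.py <<'E'
import numpy as np,cv2
from scipy.spatial.transform import Rotation as R
def rot(q): return R.from_quat([q[1],q[2],q[3],q[0]]).as_matrix()
def cloud(f,st=None):
    K=f["intrinsics"];Z=f["range_z"];v,u=np.mgrid[0:420,0:560]
    P=np.stack([(u-K[0,2])*Z/K[0,0],(v-K[1,2])*Z/K[1,1],Z],-1)
    if "hand_eye" in f:
        H=f["hand_eye"]; P=P@H[:3,:3].T+H[:3,3]
        P=P@rot(st["tcp_rot"]).T+st["tcp_pos"]
    else: P=P@rot(f["orientation"]).T+f["position"]
    P[Z<=0]=np.nan
    return P
def proj(f,p,st=None):
    p=np.asarray(p,float)
    if "hand_eye" in f:
        H=f["hand_eye"]; p=rot(st["tcp_rot"]).T@(p-st["tcp_pos"]); c=H[:3,:3].T@(p-H[:3,3])
    else: c=rot(f["orientation"]).T@(p-f["position"])
    c=f["intrinsics"]@c; return c[:2]/c[2]
def fitc(xy,r=None):
    from scipy.optimize import least_squares
    c0=np.r_[np.median(xy,0)]
    g=(lambda c:np.hypot(*(xy-c[:2]).T)-(c[2] if r is None else r))
    s=least_squares(g,np.r_[c0,.03] if r is None else c0,loss="soft_l1",f_scale=.001)
    return s.x,np.median(abs(g(s.x)))
E
python3 - <<'E'
from h import *
for n in["scene","side"]:
    f=dict(np.load(f"pics/{n}0.npz")); P=cloud(f); im=f["image"].astype(int)
    print(n,"table",np.nanmedian(P[330,430] if n=="scene" else P[250,330],0) )
    b,g,r=im[...,0],im[...,1],im[...,2]
    m=((b>100)&(r<70)&(b-g>60)&(np.isfinite(P[...,0]))&(P[...,0]<.75)&(P[...,2]>-.02)).astype(np.uint8)
    k,l,st,c=cv2.connectedComponentsWithStats(m)
    for i in range(1,k):
        if st[i,4]>60:
            q=P[l==i]; col=q[(q[:,2]>.055)&(q[:,2]<.086)]
            # outer collar points: facing camera
            rim=q[q[:,2]>.084]
            print(c[i].round(),st[i,4],"zmax",np.percentile(q[:,2],99).round(3),"med",np.median(q,0).round(3))
            if len(rim)>8: print("   rim",(rim.min(0)+rim.max(0)).round(4)/2,len(rim))
            if len(col)>20: print("   collar fit",fitc(col[:,:2],.032))
    m=((r>120)&(g<60)&(b<60)&(P[...,2]>.08)&(P[...,2]<.2)&(P[...,0]<.8)).astype(np.uint8)
    k,l,st,c=cv2.connectedComponentsWithStats(m)
    for i in range(1,k):
        if 20<st[i,4]<900: q=P[l==i]; print("red",c[i].round(),st[i,4],np.median(q,0).round(4),q.min(0).round(3),q.max(0).round(3))
    cv2.imwrite(f"pics/{n}_c.png",cv2.resize(f["image"][150:330,260:480] if n=="scene" else f["image"][140:300,200:370],None,fx=3.5,fy=3.5,interpolation=2))
    np.save(f"pics/P{n}.npy",P)
E
```

```text
scene table 0.0011986884162538125
[227. 224.] 734 zmax 0.089 med [0.447 0.126 0.064]
   rim [0.45035 0.13    0.0876 ] 86
   collar fit (array([0.45199476, 0.1296129 ]), np.float64(0.0017278628232361946))
[292. 227.] 73 zmax 0.088 med [ 0.54  -0.006  0.069]
   collar fit (array([0.56448861, 0.01219621]), np.float64(0.0012348149133627057))
[292. 244.] 453 zmax 0.089 med [ 0.501 -0.04   0.063]
   rim [ 0.50665 -0.0264   0.08775] 62
   collar fit (array([ 0.51858422, -0.02579911]), np.float64(0.0011568338430564765))
[335. 317.] 1080 zmax 0.09 med [ 0.403 -0.232  0.062]
   rim [ 0.3981  -0.23235  0.0873 ] 152
   collar fit (array([ 0.39827536, -0.23162475]), np.float64(0.0018288133001513641))
red [151.  96.] 187 [0.707  0.7418 0.0892] [0.612 0.711 0.08 ] [0.8   0.75  0.102]
red [294. 125.] 105 [0.7813 0.1855 0.1679] [0.757 0.141 0.164] [0.8   0.233 0.174]
red [330. 142.] 24 [0.7768 0.0608 0.1676] [0.76  0.047 0.166] [0.798 0.074 0.17 ]
red [300. 161.] 24 [0.655  0.0674 0.1672] [0.644 0.051 0.166] [0.675 0.081 0.173]
red [295. 208.] 59 [ 0.5157 -0.0306  0.1646] [ 0.508 -0.033  0.135] [ 0.523 -0.018  0.171]
side table 0.018366874194274074
[328. 214.] 178 zmax 0.089 med [ 0.393 -0.211  0.074]
   rim [ 0.39635 -0.23035  0.0872 ] 29
   collar fit (array([ 0.40021935, -0.23107349]), np.float64(0.0019577273788875978))
[287. 276.] 428 zmax 0.089 med [0.444 0.146 0.066]
   rim [0.44755 0.13105 0.08665] 59
   collar fit (array([0.45323069, 0.13169115]), np.float64(0.0014320260423736735))
red [277. 212.] 21 [ 0.5149 -0.0189  0.165 ] [ 0.511 -0.027  0.155] [ 0.519 -0.016  0.169]
```

View pics/scene_c.png

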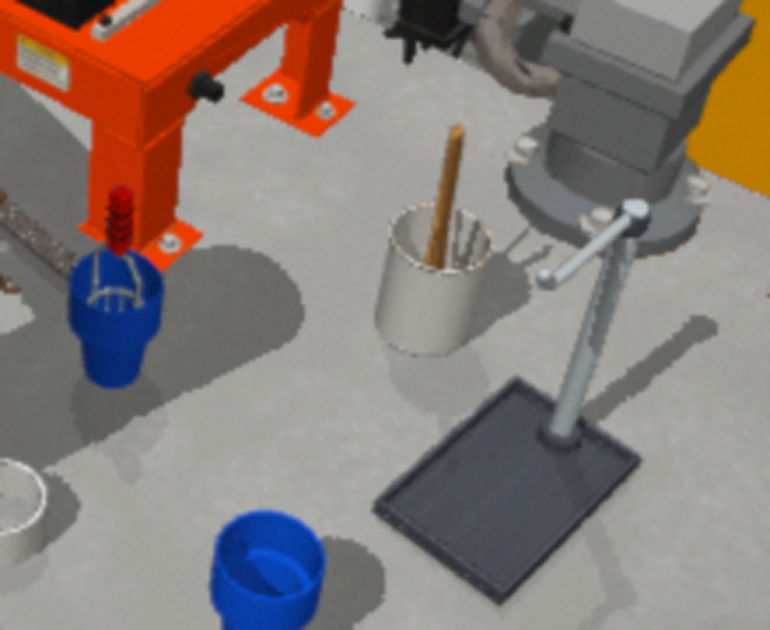

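View pics/side_c.png

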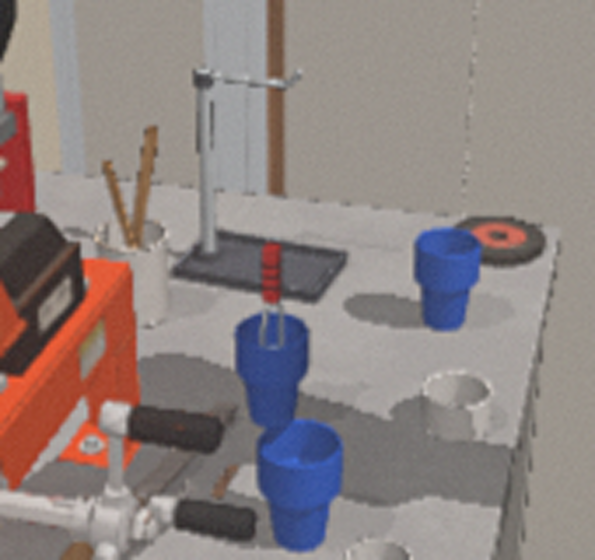

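The crops show the hook's post top at about (441,211) and its free end at about (416,230) in scene pixels. The two loop legs straddle the red grip. Next I'll measure the hook, grip and offcuts.

Run:
```python
from h import *
for n in["scene","side"]:
    P=np.load(f"pics/P{n}.npy")
    m=(P[...,2]>.195)&(P[...,2]<.24)&(P[...,0]>.45)&(P[...,0]<.8)&(P[...,1]<-.12)&(P[...,1]>-.35)
    v,u=np.nonzero(m); q=P[m]
    o=np.argsort(q[:,0])
    print(n,len(q)); 
    for i in o: print(u[i],v[i],q[i].round(4)) if n=="side" or i%2==0 else 0
    m=(P[...,2]>.02)&(P[...,2]<.18)&(P[...,0]>.5)&(P[...,0]<.75)&(P[...,1]<-.15)&(P[...,1]>-.35)
    q=P[m]; 
    if len(q): print("post", fitc(q[:,:2],.008),len(q))
    m=(P[...,2]>.004)&(P[...,2]<.018)&(P[...,0]>.45)&(P[...,0]<.8)&(P[...,1]<-.12)&(P[...,1]>-.35)
    q=P[m].astype(np.float32)
    print("dish",cv2.minAreaRect(q[:,:2]*1000), len(q))
```

```text
scene 238
414 229 [ 0.5573 -0.2871  0.228 ]
416 228 [ 0.5589 -0.2898  0.2313]
413 227 [ 0.5591 -0.2836  0.2298]
414 228 [ 0.5602 -0.2857  0.2277]
416 229 [ 0.5604 -0.2899  0.2276]
415 231 [ 0.5604 -0.2892  0.2216]
415 230 [ 0.5613 -0.2884  0.2232]
415 227 [ 0.5619 -0.2865  0.2296]
413 230 [ 0.562  -0.2844  0.2201]
415 232 [ 0.5631 -0.2889  0.2167]
413 231 [ 0.564  -0.2844  0.2159]
415 226 [ 0.5643 -0.2852  0.2298]
417 231 [ 0.5679 -0.2907  0.2171]
417 230 [ 0.569  -0.2898  0.2184]
417 232 [ 0.5706 -0.2905  0.2122]
419 230 [ 0.5762 -0.2915  0.2142]
418 229 [ 0.5768 -0.2889  0.2149]
419 231 [ 0.5791 -0.2913  0.2092]
418 228 [ 0.5797 -0.2874  0.2146]
420 229 [ 0.5814 -0.2913  0.2131]
420 228 [ 0.5815 -0.2907  0.2153]
418 227 [ 0.5832 -0.2858  0.2138]
420 227 [ 0.5859 -0.2888  0.2137]
420 226 [ 0.5872 -0.2879  0.215 ]
422 227 [ 0.5887 -0.2918  0.2136]
422 228 [ 0.5894 -0.2923  0.2106]
422 226 [ 0.5895 -0.291   0.2153]
422 225 [ 0.5933 -0.2894  0.2143]
424 226 [ 0.5946 -0.2934  0.2131]
424 227 [ 0.5948 -0.2939  0.2105]
424 225 [ 0.5959 -0.2924  0.2143]
423 224 [ 0.599  -0.2891  0.2128]
42
[... 6210 characters left out ...]
62]
256 163 [ 0.667  -0.2894  0.2055]
256 165 [ 0.6679 -0.2912  0.1974]
256 160 [ 0.668  -0.2933  0.2151]
244 177 [ 0.6693 -0.1713  0.1982]
255 161 [ 0.6694 -0.2862  0.2137]
255 162 [ 0.6705 -0.2892  0.209 ]
244 176 [ 0.6709 -0.1757  0.1998]
255 164 [ 0.671  -0.2899  0.2013]
255 163 [ 0.6721 -0.2934  0.2037]
255 160 [ 0.6729 -0.2967  0.2136]
243 177 [ 0.6739 -0.1742  0.1966]
243 176 [ 0.6741 -0.1751  0.1998]
242 177 [ 0.6755 -0.1692  0.1984]
242 176 [ 0.677  -0.1735  0.2001]
241 177 [ 0.6799 -0.1714  0.1971]
post (array([ 0.68667531, -0.18400349]), np.float64(0.02682163298223683)) 539
dish ((594.805419921875, -241.46505737304688), (210.30303955078125, 186.95263671875), 87.92591857910156) 433
```

The hook seat is at about (0.603,-0.2915,0.214), with the hook frame yawed by about -5°. Next I'll check obstacle heights along the route and look for the loop's yaw in the depth.

Run:
```python
from h import *
Q=np.concatenate([np.load(f"pics/P{n}.npy").reshape(-1,3) for n in("scene","side")]); Q=Q[np.isfinite(Q[:,0])]
print("x: ",[round(.2+.05*i,2) for i in range(12)])
for y in np.arange(.5,-.41,-.05):
    print(f"{y:.2f}",end=" ")
    for x in np.arange(.2,.8,.05):
        m=(abs(Q[:,0]-x)<.025)&(abs(Q[:,1]-y)<.025)
        print(f"{Q[m,2].max()*1000:5.0f}" if m.sum() else "  ---",end="")
    print()
# loop / grip
for n in("scene","side"):
    P=np.load(f"pics/P{n}.npy").reshape(-1,3)
    for a,b in((.13,.165),(.092,.115),(.065,.09)):
        m=(np.hypot(P[:,0]-.52,P[:,1]+.025)<(.027 if a<.13 else .02))&(P[:,2]>a)&(P[:,2]<b); print(n,a,m.sum(),P[m].mean(0).round(4)); 
        if a==.092: print(P[m].round(4))
```

```text
x:  [0.2, 0.25, 0.3, 0.35, 0.4, 0.45, 0.5, 0.55, 0.6, 0.65, 0.7, 0.75]
0.50   685  ---    4   66   63    6   69   68  215  219  219  218  219
0.45   383  ---    4   67   64    6   53   13  216  228  226  226  227
0.40   ---  ---    4   28    4  114  115   16  245  390  385  456  240
0.35   ---  ---    4    5    4  229  229  164  306  393  476  475  573
0.30   ---  ---    4  121  119  230  230  225  310  384  476  480  573
0.25   ---  ---    5  121  119  116  121  110  278  375  407  405  251
0.20   ---  ---    7    5    5    5    3    6  215  375  408  405  255
0.15   ---  ---    4    5   89   91   91   22  220  251  400  398  533
0.10   ---  ---    5    6   90   91   92   20  208  252  224  186  256
0.05   ---  ---    4    5    5    6   14   18  170  173  171  172  172
0.00   ---  ---    4   28    5    6  169  143    7  147  145  379  422
-0.05   ---  ---    5   38   36    5  171   90    5    5    5  438  470
-0.10   ---  ---    5   37   35    5    5    5    5    4    6    5  402
-0.15  -838 -842    5    5    6    5    4    5    5  202  200   90    4
-0.20  -838 -840    4   89   92 
[... 1274 characters left out ...]
72  0.1094]
 [ 0.5189 -0.0194  0.1149]
 [ 0.5162 -0.0208  0.1145]
 [ 0.5148 -0.0268  0.1116]
 [ 0.5161 -0.0425  0.103 ]
 [ 0.514  -0.0463  0.1012]
 [ 0.5204 -0.0141  0.1141]
 [ 0.5174 -0.0143  0.1145]
 [ 0.5161 -0.0425  0.0995]
 [ 0.5142 -0.0469  0.0975]
 [ 0.5192 -0.0097  0.1134]
 [ 0.517  -0.0128  0.112 ]
 [ 0.5167 -0.0448  0.0948]
 [ 0.5137 -0.0452  0.095 ]
 [ 0.5186 -0.0077  0.1112]
 [ 0.5194 -0.0103  0.1063]
 [ 0.5178 -0.0047  0.1063]
 [ 0.5214 -0.0064  0.1014]
 [ 0.519  -0.0087  0.1005]
 [ 0.5209 -0.0049  0.099 ]
 [ 0.518  -0.0053  0.0992]
 [ 0.5212 -0.0057  0.0951]
 [ 0.5181 -0.0056  0.0956]
 [ 0.5208 -0.0041  0.0927]
 [ 0.518  -0.0049  0.0926]]
side 0.065 42 [ 0.5292 -0.0354  0.0797]
```

The loop legs are at (0.5155,-0.046) and (0.5195,-0.0055). That puts the basket axis at about (0.517,-0.0255) with yaw about -6°, nearly parallel to the hook. I'll approach via low x, clear of the machine.

```bash
python3 -m jog '[[[0,0,1.4,2.4,-3.4,0.7,8.5],[0,0,1.4,2.4,-3.4,0.7,8.5],[0,0,1.4,2.4,-3.4,0.7,8.5],[0,0,1.4,2.4,-3.4,0.7,8],[0,0,1.4,2.4,-3.4,0.7,7],[0,0,1.4,2.4,-3.4,0.7,6],[0,0,1.4,2,-4,0,6],[0,0,1.4,2,-4,0,6]]]'
```

```text
clock: 0.95
tcp_pos: [0.3371, 0.2168, 0.2734]
tcp_rot: [0.0, 0.741, 0.672, 0.0]
wrist_force: [0.9, 0.0, 0.8]
gripper_width: 0.0601
```

```bash
python3 -m jog '[[[0,0,0,2,-4,0,6],[0,0,0,2,-4,0,6],[0,0,0,2,-4,0,6],[0,0,0,1.8,-2,0,6],[0,0,0,1.8,-2,0,6],[0,0,0,0,0,0,6]]]'; python3 -c "
from plant import bot;from h import *
s=bot.read_state();print(s['qpos'],R.from_matrix(rot(s['tcp_rot'])).as_matrix().round(3))"
```

```text
clock: 1.55
tcp_pos: [0.4339, 0.0563, 0.2726]
tcp_rot: [0.0, 0.743, 0.67, -0.0]
wrist_force: [-0.1, 0.1, -0.3]
gripper_width: 0.0605
[ 1.29527630e-01 -3.50810365e-02 -1.18681132e-01  1.48784133e+00
 -5.88587447e-04  2.32614117e-01] [[ 0.103  0.995 -0.001]
 [ 0.995 -0.103 -0.001]
 [-0.001 -0.    -1.   ]]
```

```bash
python3 -m jog '[[[0,0,0,3,-3.5,0,6],[0,0,0,2,-2.5,0,6],[0,0,0,0,0,0,6]]]'
cat > w.py <<'E'
import sys
from plant import bot
from h import *
s=bot.read_state(); f=bot.grab_frame("wrist"); n=sys.argv[1]
cv2.imwrite(f"pics/{n}.png",f["image"]); np.savez(f"pics/{n}.npz",**f); P=cloud(f,s); np.save(f"pics/P{n}.npy",P)
print(s["clock"],s["tcp_pos"].round(4))
E
python3 w.py w1
python3 - <<'E'
from h import *
P=np.load("pics/Pw1.npy").reshape(-1,3)
c=(.517,-.0255)
for a,b in((.15,.166),(.166,.175),(.125,.15),(.092,.114)):
    m=(np.hypot(P[:,0]-c[0],P[:,1]-c[1])<.03)&(P[:,2]>a)&(P[:,2]<b); q=P[m]
    if len(q): print(a,len(q),q.mean(0).round(4),q.min(0).round(4),q.max(0).round(4))
E
```

```text
clock: 1.85
tcp_pos: [0.4839, -0.0033, 0.2723]
tcp_rot: [-0.0, 0.742, 0.67, -0.001]
wrist_force: [-0.1, 0.1, -0.6]
gripper_width: 0.0602
1.85 [ 0.4839 -0.0033  0.2723]
0.15 173 [ 0.5122 -0.0243  0.1585] [ 0.5099 -0.0331  0.1503] [ 0.5255 -0.0182  0.1659]
0.166 325 [ 0.517  -0.0255  0.168 ] [ 0.5103 -0.0328  0.166 ] [ 0.5243 -0.0186  0.17  ]
0.125 200 [ 0.5118 -0.0243  0.1389] [ 0.5094 -0.0319  0.1251] [ 0.5257 -0.0179  0.1499]
0.092 129 [ 0.5172 -0.0249  0.105 ] [ 0.5134 -0.0476  0.0923] [ 0.5215 -0.0036  0.1138]
```

View pics/w1.png

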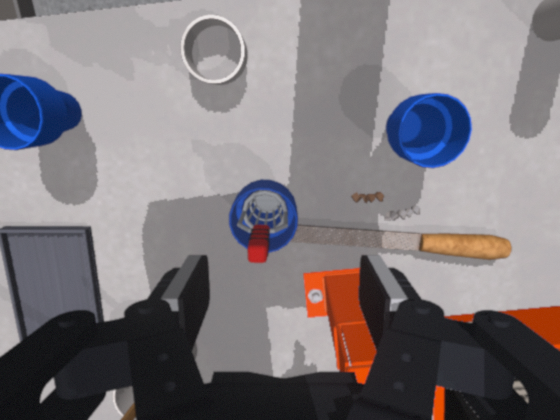

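The wrist view shows the basket cup at (263,215) and the grip at (259,243), which confirms the axis at (0.517,-0.0255). I'll descend and grip.

```bash
python3 -m jog '[[[0,0,0,3.3,-2.2,0,5],[0,0,0,0,0,-4.2,5],[0,0,0,0,0,-4,5],[0,0,0,0,0,-4,5],[0,0,0,0,0,-2,5],[0,0,0,0,0,0,5]]]' 40; python3 -m jog '[[[0,0,0,0,0,0,0],[0,0,0,0,0,0,0],[0,0,0,0,0,0,0],[0,0,0,0,0,0,0],[0,0,0,0,0,0,0]]]' 40
```

```text
clock: 2.5
tcp_pos: [0.5125, -0.0223, 0.1283]
tcp_rot: [-0.002, 0.741, 0.672, -0.002]
wrist_force: [0.1, 0.6, 1.1]
gripper_width: 0.0499
clock: 3.0
tcp_pos: [0.5167, -0.0236, 0.1332]
tcp_rot: [0.001, 0.741, 0.671, 0.001]
wrist_force: [-1.0, 0.8, 6.9]
gripper_width: 0.0133
```

```bash
python3 -m jog '[[[0,0,0,0,0,0,0],[0,0,0,0,0,1,0],[0,0,0,0,0,2,0],[0,0,0,0,0,3,0],[0,0,0,0,0,3,0],[0,0,0,0,0,2.5,0],[0,0,0,0,0,1.5,0],[0,0,0,0,0,0,0]]]'
python3 - <<'E'
from plant import bot
from h import *
for n in("scene","side"):
    f=bot.grab_frame(n); np.savez(f"pics/{n}1.npz",**f); P=cloud(f); np.save(f"pics/P{n}1.npy",P); im=f["image"]
    cv2.imwrite(f"pics/{n}1.png",cv2.resize(im[110:290,220:480] if n=="scene" else im[90:290,180:440],None,fx=3,fy=3,interpolation=2))
E
```

```text
clock: 3.8
tcp_pos: [0.5165, -0.0238, 0.2642]
tcp_rot: [0.002, 0.741, 0.671, 0.002]
wrist_force: [0.8, -0.6, -0.9]
gripper_width: 0.0139
```

View pics/scene1.png

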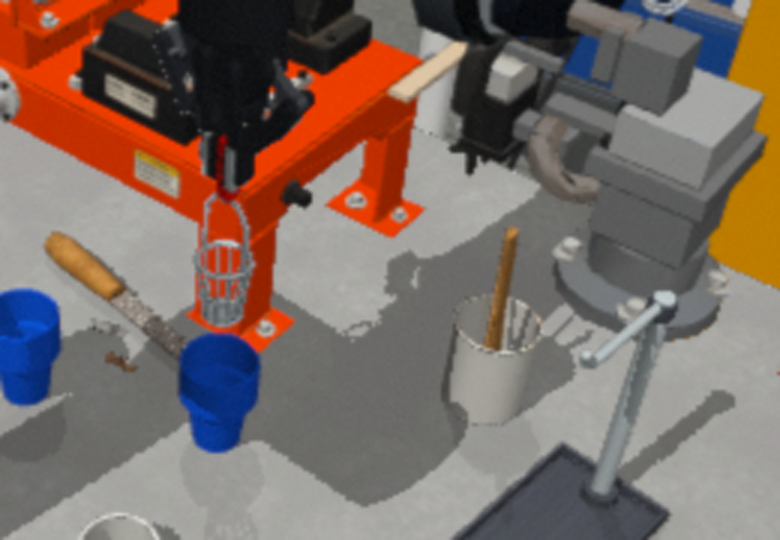

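View pics/side1.png

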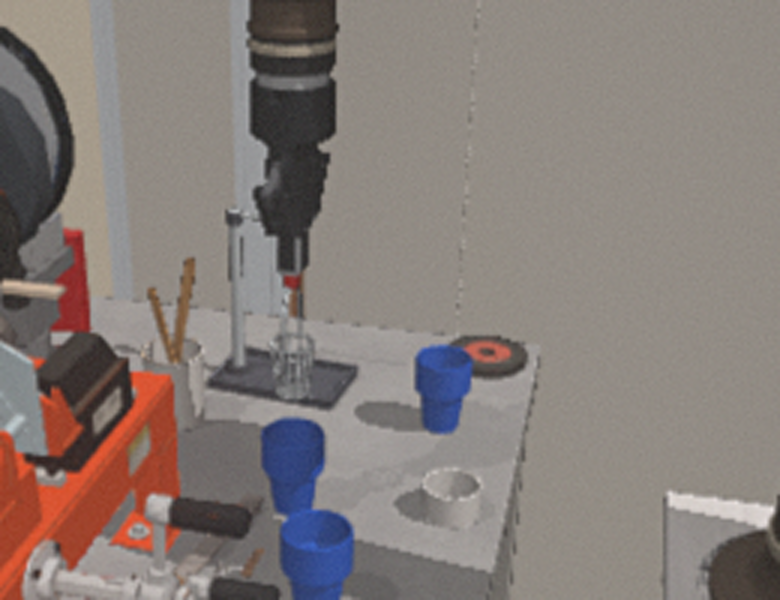

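The basket is out and hanging upright from the fingers, and cup_a is still standing. Now I'll measure the held loop relative to the TCP, and cup_a now that it is unobstructed.

Run:
```python
from h import *
for n in("scene","side"):
    P=np.load(f"pics/P{n}1.npy").reshape(-1,3); c=(.517,-.0255)
    d=np.hypot(P[:,0]-c[0],P[:,1]-c[1])
    for a,b in((.195,.244),(.20,.215),(.14,.19)):
        q=P[(d<.03)&(P[:,2]>a)&(P[:,2]<b)]; print(n,a,len(q),q.mean(0).round(4))
        if a==.195:
            print(" zmax bottom wire", sorted(q[:,2])[-5:]); 
            L=q[q[:,1]<c[1]-.012];M=q[q[:,1]>c[1]+.012]; print("  legs",L.mean(0).round(4),M.mean(0).round(4))
    q=P[(d<.045)&(P[:,2]>.055)&(P[:,2]<.095)]
    v=dict(np.load(f"pics/{n}1.npz"))["position"]
    near=q[((q[:,:2]-c)@(v[:2]-c)>0)&(q[:,2]<.083)]
    rim=q[q[:,2]>.085]
    print(" cup_a collar",fitc(near[:,:2],.032),"rim mid",(rim.min(0)+rim.max(0))/2,len(rim),"rimfit",fitc(rim[:,:2],.0305),"footz",P[(d<.03)&(P[:,2]>.1),2].min())
```

```text
scene 0.195 66 [ 0.5165 -0.0271  0.2204]
 zmax bottom wire [np.float64(0.2407372165553643), np.float64(0.24180204795685645), np.float64(0.2426373518629774), np.float64(0.24283286595990394), np.float64(0.24396132772104495)]
  legs [ 0.5146 -0.0437  0.2208] [ 0.5191 -0.0044  0.2167]
scene 0.2 18 [ 0.517  -0.0219  0.2075]
scene 0.14 207 [ 0.5157 -0.025   0.1662]
 cup_a collar (array([ 0.47211416, -0.0586884 ]), np.float64(0.005385884212133197)) rim mid [ 0.51591898 -0.02700291  0.08813582] 109 rimfit (array([ 0.51621981, -0.02596791]), np.float64(0.0009574306217639134)) footz 0.13569606654155064
side 0.195 46 [ 0.5165 -0.0262  0.2183]
 zmax bottom wire [np.float64(0.23778043130989446), np.float64(0.2382056111163509), np.float64(0.23820657172901172), np.float64(0.2402070084352637), np.float64(0.24329548292852832)]
  legs [ 0.5145 -0.0429  0.2144] [ 0.5191 -0.0045  0.2234]
side 0.2 16 [ 0.5161 -0.0306  0.2069]
side 0.14 172 [ 0.5163 -0.0225  0.1688]
 cup_a collar (array([ 0.51758916, -0.02617073]), np.float64(0.0009135301465980471)) rim mid [ 0.51816202 -0.02546429  0.08822273] 55 rimfit (array([ 0.51716434, -0.02436114]), np.float64(0.0010644806915347804)) footz 0.13262138576623106
```

```bash
python3 -m jog '[[[0,0,0,0,-2,0,0],[0,0,0,0,-3.5,0,0],[0,0,0,0,-4.5,0,0],[0,0,0.5,0.2,-4.5,0,0],[0,0,0.5,0.2,-4.5,0,0],[0,0,0,0.1,-3.5,0,0],[0,0,0,0,-2.5,0,0],[0,0,0,0,-1,0,0]]]'; python3 -m jog '[[[0,0,0,0,0,0,0],[0,0,0,0,0,0,0],[0,0,0,0,0,0,0]]]'
python3 - <<'E'
from plant import bot
from h import *
s=bot.read_state(); t=s["tcp_pos"]; print(t)
for n in("scene","side"):
    f=bot.grab_frame(n); np.savez(f"pics/{n}2.npz",**f); P=cloud(f); np.save(f"pics/P{n}2.npy",P); im=f["image"]
    cv2.imwrite(f"pics/{n}2.png",cv2.resize(im[150:300,330:500] if n=="scene" else im[90:240,220:390],None,fx=4,fy=4,interpolation=2))
    P=P.reshape(-1,3); d=np.hypot(P[:,0]-t[0],P[:,1]-t[1])
    q=P[(d<.03)&(P[:,2]>.195)&(P[:,2]<t[2]-.018)]
    L=q[q[:,1]<t[1]-.012];M=q[q[:,1]>t[1]+.012]; print(n,"legs",L.mean(0).round(4),M.mean(0).round(4),"foot",P[(d<.03)&(P[:,2]>.1),2].min(), "top", np.sort(q[:,2])[-4:])
    b=P[(P[:,2]>.205)&(P[:,2]<.218)&(P[:,0]>.572)&(P[:,0]<.645)&(abs(P[:,1]+.29)<.015)]
    print(" bar",len(b),np.polyfit(b[:,0]-.603,b[:,1],1))
E
```

```text
clock: 4.7
tcp_pos: [0.5197, -0.2857, 0.2592]
tcp_rot: [-0.001, 0.736, 0.677, -0.001]
wrist_force: [0.4, -0.6, -1.1]
gripper_width: 0.0131
clock: 5.0
tcp_pos: [0.5206, -0.2824, 0.2613]
tcp_rot: [-0.0, 0.735, 0.678, 0.0]
wrist_force: [1.1, 0.8, -1.1]
gripper_width: 0.0135
[ 0.520571   -0.28237628  0.26126466]
scene legs [ 0.5184 -0.3013  0.2206] [ 0.5223 -0.2632  0.2198] foot 0.13283972423134094 top [0.24264224 0.24265566 0.24273894 0.24274834]
 bar 94 [-0.11244933 -0.29206387]
side legs [ 0.5193 -0.3017  0.2147] [ 0.523  -0.2614  0.2222] foot 0.13316829328210467 top [0.23566633 0.2370065  0.24127551 0.24296964]
 bar 47 [-0.09398995 -0.28865927]
```

View pics/scene2.png

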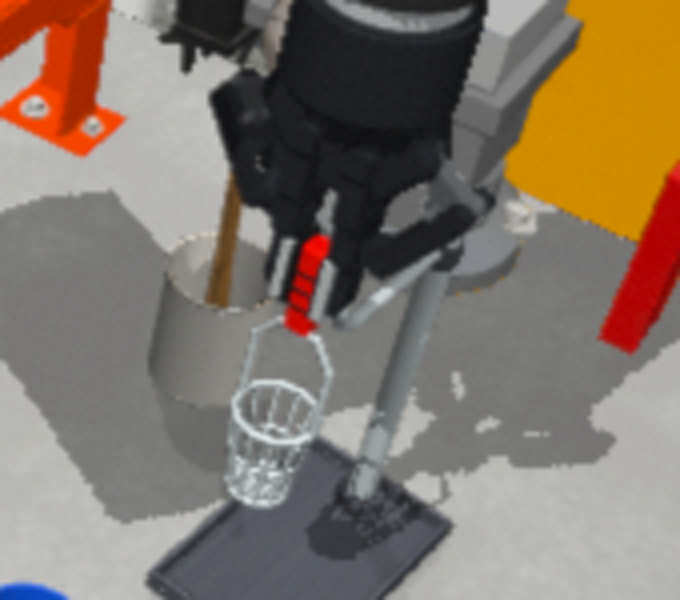

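View pics/side2.png

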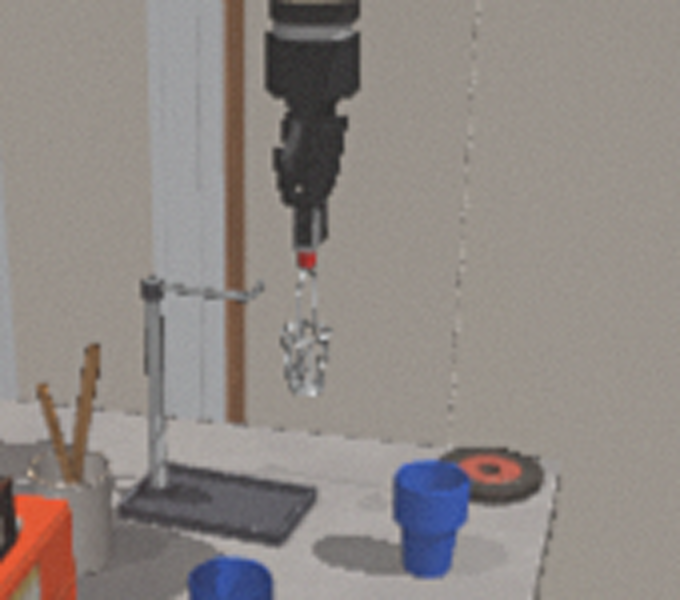

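The loop faces the hook end and is aligned with the bar line: at x = 0.521 the bar line has y = -0.282 and the loop centre is at -0.282. The wire is about 11 mm above the tip. I'll enter now.

```bash
python3 -m jog '[[[0,0,0,1.5,-0.15,0,0],[0,0,0,2,-0.2,0,0],[0,0,0,2,-0.2,0,0],[0,0,0,1.5,-0.15,0,0],[0,0,0,1.2,-0.12,0,0],[0,0,0,0,0,0,0],[0,0,0,0,0,0,0]]]'
python3 - <<'E'
from plant import bot
from h import *
s=bot.read_state(); t=s["tcp_pos"]; print(t)
for n in("scene","side"):
    f=bot.grab_frame(n); P=cloud(f); np.save(f"pics/P{n}3.npy",P); im=f["image"]
    cv2.imwrite(f"pics/{n}3.png",cv2.resize(im[150:300,330:500] if n=="scene" else im[90:240,220:390],None,fx=4,fy=4,interpolation=2))
    P=P.reshape(-1,3); d=np.hypot(P[:,0]-t[0],P[:,1]-t[1])
    print(n,"foot",P[(d<.03)&(P[:,2]>.1),2].min())
E
```

```text
clock: 5.8
tcp_pos: [0.6025, -0.2912, 0.2612]
tcp_rot: [-0.0, 0.735, 0.678, -0.0]
wrist_force: [-0.4, -0.3, -0.4]
gripper_width: 0.0131
[ 0.60245623 -0.29117416  0.26120465]
scene foot 0.13144041039191623
side foot 0.13369593825808135
```

View pics/scene3.png

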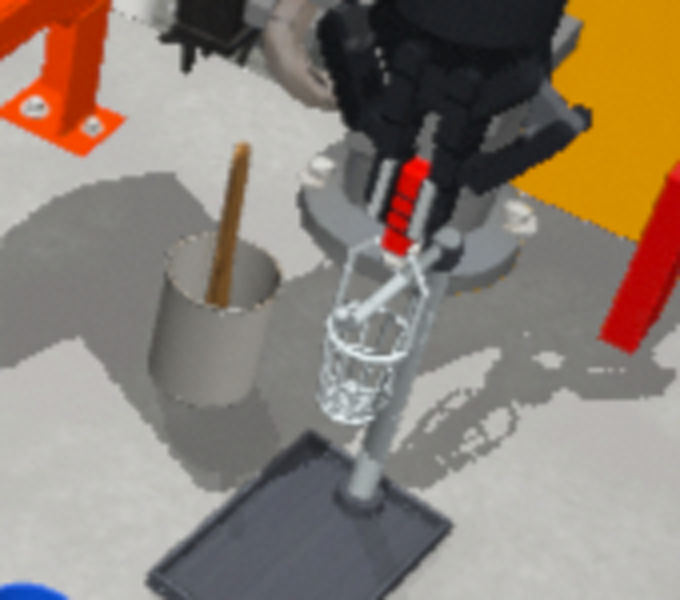

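View pics/side3.png

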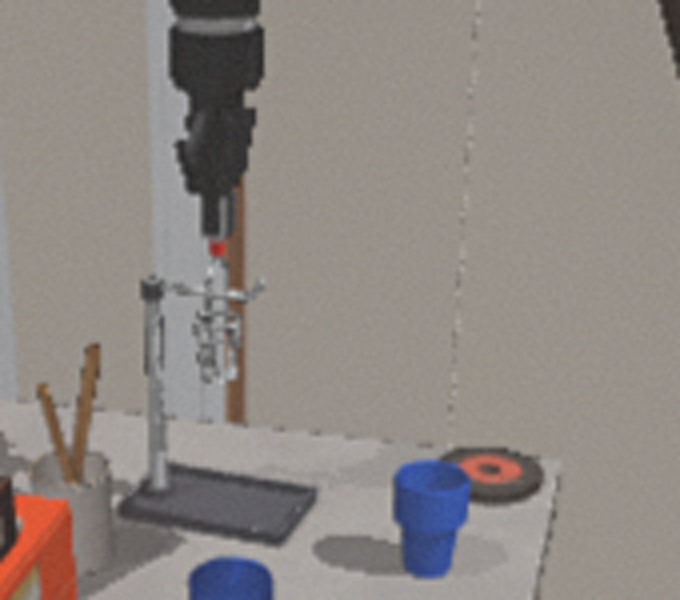

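The bar runs through the loop in both views. I'll lower it gently.

```bash
python3 -m jog '[[[0,0,0,0,0,-0.8,0],[0,0,0,0,0,-0.8,0],[0,0,0,0,0,-0.5,0],[0,0,0,0,0,-0.3,0],[0,0,0,0,0,-0.2,0],[0,0,0,0,0,0,0],[0,0,0,0,0,0,0]]]'
```

```text
clock: 6.6
tcp_pos: [0.6026, -0.2919, 0.2355]
tcp_rot: [0.0, 0.735, 0.678, 0.0]
wrist_force: [0.4, -0.6, -0.9]
gripper_width: 0.0131
```

```bash
python3 -m jog '[[[0,0,0,0,0,-0.15,0],[0,0,0,0,0,0,0],[0,0,0,0,0,0,0]]]';python3 -m jog '[[[0,0,0,0,0,-0.1,0],[0,0,0,0,0,0,0],[0,0,0,0,0,0,0]]]'
```

```text
clock: 6.9
tcp_pos: [0.6027, -0.2919, 0.2347]
tcp_rot: [0.001, 0.735, 0.678, 0.0]
wrist_force: [-1.5, 0.5, 4.8]
gripper_width: 0.0134
clock: 7.2
tcp_pos: [0.6028, -0.292, 0.2345]
tcp_rot: [0.001, 0.735, 0.678, 0.0]
wrist_force: [-1.5, 1.3, 8.6]
gripper_width: 0.0134
```

The loop rests on the bar (8.6 N). I'll back off slightly, open slowly and retreat upward.

```bash
python3 -m jog '[[[0,0,0,0,0,0.15,0],[0,0,0,0,0,0,1.8],[0,0,0,0,0,0,2.4],[0,0,0,0,0,0,3.2],[0,0,0,0,0,0,4],[0,0,0,0,0,0,4]]]'
python3 - <<'E'
from plant import bot
from h import *
for n in("scene","side"):
    f=bot.grab_frame(n); im=f["image"]
    cv2.imwrite(f"pics/{n}4.png",cv2.resize(im[150:300,330:500] if n=="scene" else im[90:240,220:390],None,fx=4,fy=4,interpolation=2))
E
```

```text
clock: 7.8
tcp_pos: [0.6025, -0.2918, 0.234]
tcp_rot: [-0.0, 0.735, 0.678, -0.0]
wrist_force: [1.0, 1.3, -0.5]
gripper_width: 0.0399
```

View pics/scene4.png

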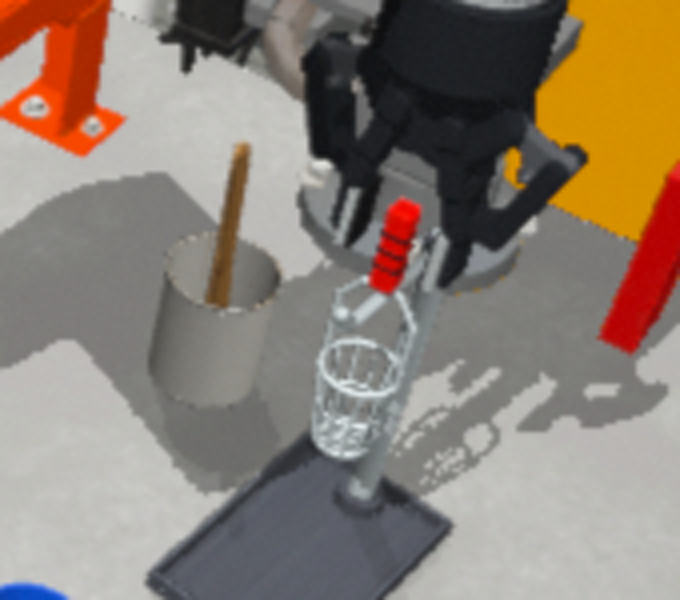

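View pics/side4.png

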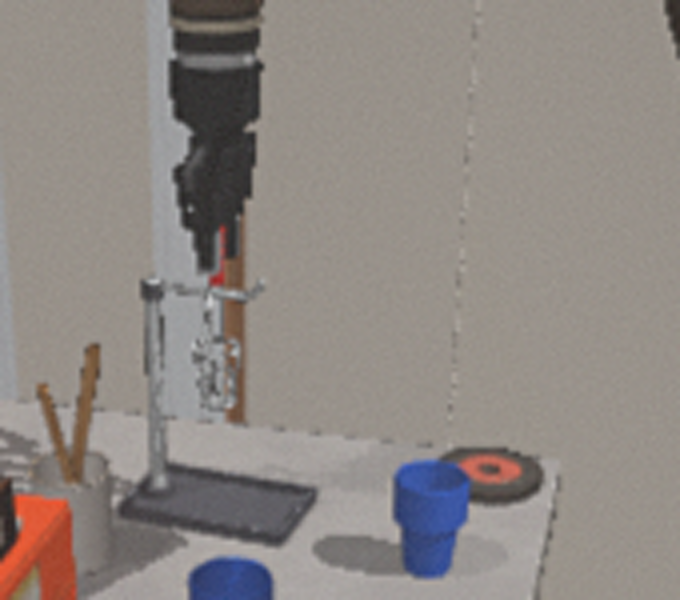

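The basket hangs on the hook and the fingers are clear of the red grip. I'll move up and over to the near empty cup at (0.399,-0.232).

```bash
python3 -m jog '[[[0,0,0,0,0,1.5,4],[0,0,0,0,0,3,4],[0,0,0,0,0,3.5,4],[0,0,0,-2,0.5,1,4.5],[0,0,0,-4,1,0,8.5],[0,0,0,-4.5,1.2,-0.5,8.5],[0,0,0,-4.5,1.2,-1,8.5],[0,0,0,-4.5,1.2,-2,8.5]]]' ; python3 -m jog '[[[0,0,0,-2.5,0.8,-3,8.5],[0,0,0,0,0,-2,8.5],[0,0,0,0,0,0,8.5],[0,0,0,0,0,0,8.5]]]'; python3 w.py w2
python3 - <<'E'
from h import *
P=np.load("pics/Pw2.npy"); Q=P.reshape(-1,3);c=np.array([.399,-.232])
d=np.hypot(*(Q[:,:2]-c).T); m=d<.05
rim=Q[m&(Q[:,2]>.085)&(Q[:,2]<.095)]; print(len(rim),rim.min(0),rim.max(0),"rimfit",fitc(rim[:,:2],.0305), fitc(rim[:,:2]))
M=np.concatenate([np.load(f"pics/P{n}.npy").reshape(-1,3) for n in("scene","side")])
dd=np.hypot(M[:,0]-.517,M[:,1]+.0255); k=(M[:,2]>.12)&(dd>.03)&(dd<.1); print("near stack",M[k][np.argsort(dd[k])[:5]])
from plant import bot
s=bot.read_state(); f=bot.grab_frame("scene"); cv2.imwrite("pics/scene5.png",cv2.resize(f["image"][150:330,280:500],None,fx=3.5,fy=3.5))
E
```

```text
clock: 8.7
tcp_pos: [0.4069, -0.2407, 0.2903]
tcp_rot: [0.001, 0.735, 0.678, 0.0]
wrist_force: [0.6, -0.2, 0.8]
gripper_width: 0.085
clock: 9.1
tcp_pos: [0.3833, -0.2331, 0.2403]
tcp_rot: [0.0, 0.735, 0.678, 0.0]
wrist_force: [0.9, -0.8, -0.7]
gripper_width: 0.0849
9.1 [ 0.3833 -0.2331  0.2403]
881 [ 0.36810816 -0.26379464  0.08503117] [ 0.4319543  -0.200239    0.09082928] rimfit (array([ 0.39957594, -0.23203405]), np.float64(0.0007146864792576396)) (array([ 0.39958109, -0.23203287,  0.03008575]), np.float64(0.0006699789862735367))
near stack []
```

View pics/w2.png

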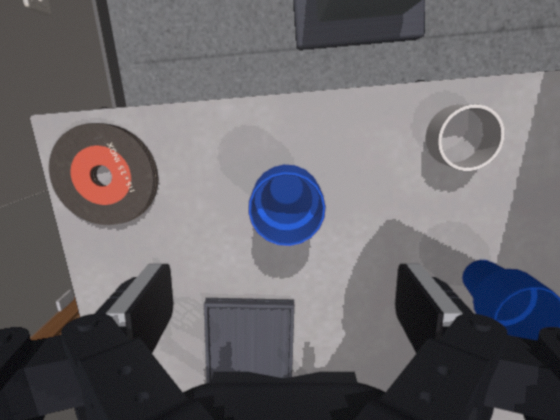

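View pics/scene5.png

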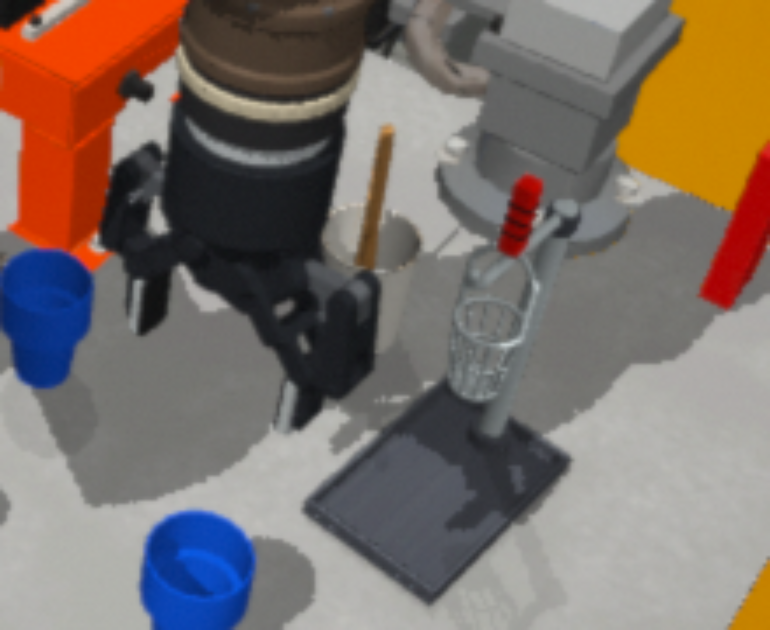

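The basket hangs freely. The wrist view shows cup 1 at (287,204), and the rim fit gives (0.3996,-0.2320). I'll descend and grip the collar.

```bash
python3 -m jog '[[[0,0,0,1.6,0.1,0,8.5],[0,0,0,0,0,-4.5,8.5],[0,0,0,0,0,-4.5,8.5],[0,0,0,0,0,-4.5,8.5],[0,0,0,0,0,-3.7,8.5],[0,0,0,0,0,-2,8.5],[0,0,0,0,0,0,8.5],[0,0,0,0,0,0,8.5]]]'; python3 -m jog '[[[0,0,0,0,0,0,5],[0,0,0,0,0,0,5],[0,0,0,0,0,0,5],[0,0,0,0,0,0,5],[0,0,0,0,0,0,5]]]' 40
```

```text
clock: 10.0
tcp_pos: [0.4005, -0.2323, 0.0482]
tcp_rot: [0.0, 0.735, 0.678, 0.0]
wrist_force: [-0.5, 0.2, -0.2]
gripper_width: 0.085
clock: 10.5
tcp_pos: [0.4007, -0.2327, 0.0497]
tcp_rot: [0.002, 0.735, 0.678, 0.001]
wrist_force: [0.1, 1.4, 5.8]
gripper_width: 0.064
```

```bash
python3 -m jog '[[[0,0,0,0,0,1,5],[0,0,0,0,0,3,5],[0,0,0,0,0,4,5],[0,0,0,0,0,3.5,5],[0,0,0,0.5,1.5,1,5],[0,0,0,2,3.5,0,5],[0,0,0,2.5,4.2,0,5],[0,0,0,2.5,4.2,0,5]]]'; python3 -m jog '[[[0,0,0,2,3.5,0,5],[0,0,0,1.2,2.1,0,5],[0,0,0,0.5,1,0,5],[0,0,0,0,0,0,5],[0,0,0,0,0,0,5],[0,0,0,0,0,0,5]]]'
cat > st.py <<'E'
import sys
from plant import bot
from h import *
k=sys.argv[1]; zl=float(sys.argv[2]) # lower rim height of stack
s=bot.read_state(); t=s["tcp_pos"]; print(s["clock"],t.round(4),s["gripper_width"])
for n in("scene","side"):
    f=bot.grab_frame(n); np.savez(f"pics/{n}{k}.npz",**f); P=cloud(f); im=f["image"]
    cv2.imwrite(f"pics/{n}{k}.png",cv2.resize(im[130:290,220:380] if n=="scene" else im[120:290,200:370],None,fx=4,fy=4,interpolation=2))
    b,g,r=[im[...,i].astype(int) for i in range(3)]
    m=(b>60)&(r<70)&(b-g>30)&np.isfinite(P[...,0])
    q=P[m]; d=np.hypot(q[:,0]-.517,q[:,1]+.0255); q=q[d<.06]
    v=f["position"]; out=[]
    up=q[q[:,2]>zl+.008]; zb=up[:,2].min(); zt=np.percentile(up[:,2],99)
    print(n,"upper z",zb.round(4),zt.round(4))
    for nm,a,bb,r0 in(("low collar",zl-.033,zl-.003,.032),("up collar",t[2]+.006,t[2]+.034,.032),("up foot",zb+.002,zb+.012,.0207)):
        w=q[(q[:,2]>a)&(q[:,2]<bb)]
        if len(w)<8: print(nm,len(w)); continue
        c=np.median(w[:,:2],0); dr=v[:2]-c; dr/=np.hypot(*dr)
        x,e=fitc(np.array([p for p in w[:,:2]]),r0) if 0 else (None,None)
        from scipy.optimize import least_squares
        g_=lambda p:np.hypot(*(w[:,:2]-p).T)-r0
        o=least_squares(g_,c-dr*r0,loss="soft_l1",f_scale=.001); print(" ",nm,len(w),o.x.round(4),np.median(abs(o.fun)).round(4))
E
python3 st.py 6 .088
```

```text
clock: 11.3
tcp_pos: [0.4749, -0.097, 0.1742]
tcp_rot: [0.001, 0.736, 0.677, 0.001]
wrist_force: [0.8, -1.0, -0.0]
gripper_width: 0.0642
clock: 11.9
tcp_pos: [0.5106, -0.0331, 0.1728]
tcp_rot: [0.0, 0.736, 0.677, -0.0]
wrist_force: [0.2, 0.2, -1.3]
gripper_width: 0.0637
11.9 [ 0.5106 -0.0331  0.1728] 0.06372498231646972
scene upper z 0.1223 0.2131
  low collar 380 [ 0.517  -0.0257] 0.0016
  up collar 385 [ 0.5099 -0.0344] 0.0012
  up foot 42 [ 0.5099 -0.0315] 0.0004
side upper z 0.1253 0.2112
  low collar 312 [ 0.5175 -0.0247] 0.0017
  up collar 164 [ 0.5112 -0.031 ] 0.0015
  up foot 38 [ 0.5097 -0.0325] 0.0014
```

```bash
python3 -c "
import cv2,numpy as np
a=cv2.imread('pics/scene6.png');b=cv2.imread('pics/side6.png');h=600
a=cv2.resize(a,(400,400));b=cv2.resize(b,(400,400));cv2.imwrite('pics/m6.png',np.hstack([a,b]))"
```

```text
(no output)
```

View pics/m6.png

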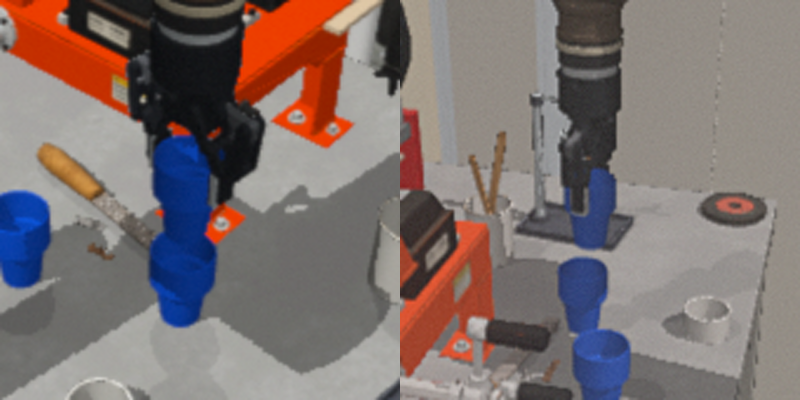

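The held cup is upright over cup_a, and its offset to the cup_a axis is (+6.7,+7.3) mm. I'll correct that and descend.

```bash
python3 -m jog '[[[0,0,0,0.65,0.73,0,5],[0,0,0,0,0,0,5],[0,0,0,0,0,-2,5],[0,0,0,0,0,-2,5],[0,0,0,0,0,-1.5,5],[0,0,0,0,0,-1,5],[0,0,0,0,0,0,5]]]'; python3 -m jog '[[[0,0,0,0,0,-0.5,5],[0,0,0,0,0,-0.5,5],[0,0,0,0,0,-0.4,5],[0,0,0,0,0,0,5],[0,0,0,0,0,0,5]]]'
```

```text
clock: 12.7
tcp_pos: [0.5168, -0.0246, 0.1062]
tcp_rot: [-0.001, 0.735, 0.678, -0.001]
wrist_force: [-0.2, 0.0, 0.0]
gripper_width: 0.0638
clock: 13.2
tcp_pos: [0.5177, -0.0248, 0.0937]
tcp_rot: [0.0, 0.735, 0.678, 0.0]
wrist_force: [0.2, 0.3, -1.7]
gripper_width: 0.0638
```

```bash
python3 -m jog '[[[0,0,0,0,0,-0.4,5],[0,0,0,0,0,-0.2,5],[0,0,0,0,0,0,5],[0,0,0,0,0,0,5]]]';  python3 -m jog '[[[0,0,0,0,0,-0.2,5],[0,0,0,0,0,0,5],[0,0,0,0,0,0,5]]]'
```

```text
clock: 13.6
tcp_pos: [0.5184, -0.0252, 0.0883]
tcp_rot: [0.001, 0.736, 0.677, 0.0]
wrist_force: [0.4, -1.9, 4.9]
gripper_width: 0.064
clock: 13.9
tcp_pos: [0.5189, -0.0261, 0.0877]
tcp_rot: [0.002, 0.736, 0.677, 0.0]
wrist_force: [-0.6, -6.0, 12.2]
gripper_width: 0.064
```

Contact at 0.0877, against 0.087 expected when seated. I'll ease off, open, lift and check.

```bash
python3 -m jog '[[[0,0,0,0,0,0.15,5],[0,0,0,0,0,0,6.8],[0,0,0,0,0,0,7.5],[0,0,0,0,0,0,8.5],[0,0,0,0,0,0,8.5],[0,0,0,0,0,2,8.5],[0,0,0,0,0,4,8.5],[0,0,0,0,0,4.5,8.5]]]'; python3 -m jog '[[[0,0,0,-1,2,2,8.5],[0,0,0,-1.5,3,0,8.5],[0,0,0,-2,4,0,8.5],[0,0,0,-2,4,0,8.5],[0,0,0,-1,2,0,8.5],[0,0,0,0,0,0,8.5],[0,0,0,0,0,0,8.5]]]'
cat > sk.py <<'E'
import sys
from plant import bot
from h import *
k=sys.argv[1]; s=bot.read_state(); print(s["tcp_pos"].round(4))
for n in("scene","side"):
    f=bot.grab_frame(n); P=cloud(f); im=f["image"]
    cv2.imwrite(f"pics/{n}{k}.png",cv2.resize(im[130:290,220:380] if n=="scene" else im[120:290,200:370],(400,400),interpolation=2))
    b,g,r=[im[...,i].astype(int) for i in range(3)]
    m=(b>60)&(r<70)&(b-g>30)&np.isfinite(P[...,0]); q=P[m]; d=np.hypot(q[:,0]-.517,q[:,1]+.0255); q=q[d<.06]
    top=np.percentile(q[:,2],99); print(n,"top",top.round(4))
    r1=q[q[:,2]>top-.004]; print("  rim z spread vs x,y:",np.linalg.lstsq(np.c_[r1[:,:2]-r1[:,:2].mean(0),np.ones(len(r1))],r1[:,2],rcond=None)[0].round(3), "rimfit",fitc(r1[:,:2],.0303))
    for a in np.arange(.005,top-.03,.038): 
        w=q[(q[:,2]>a+.05-.005+.002)&(q[:,2]<a+.08)]; c=np.median(w[:,:2],0); dr=f["position"][:2]-c; dr/=np.hypot(*dr)
        from scipy.optimize import least_squares
        o=least_squares(lambda p:np.hypot(*(w[:,:2]-p).T)-.032,c-dr*.032,loss="soft_l1",f_scale=.001); print("  collar z",round(a+.047,3),len(w),o.x.round(4))
cv2.imwrite(f"pics/m{k}.png",np.hstack([cv2.imread(f"pics/{n}{k}.png") for n in("scene","side")]))
E
python3 sk.py 7; python3 w.py w7;python3 - <<'E'
from h import *
P=np.load("pics/Pw7.npy"); Q=P.reshape(-1,3);c=np.array([.452,.1305])
d=np.hypot(*(Q[:,:2]-c).T); m=d<.05
rim=Q[m&(Q[:,2]>.085)&(Q[:,2]<.095)]; print(len(rim),rim.min(0),rim.max(0),"rimfit",fitc(rim[:,:2],.0303))
E
```

```text
clock: 14.7
tcp_pos: [0.5165, -0.0245, 0.1917]
tcp_rot: [-0.001, 0.735, 0.678, -0.001]
wrist_force: [1.4, -0.1, -0.2]
gripper_width: 0.0849
clock: 15.4
tcp_pos: [0.4426, 0.1255, 0.212]
tcp_rot: [0.0, 0.735, 0.678, -0.0]
wrist_force: [0.2, -0.2, -0.1]
gripper_width: 0.0852
[0.4426 0.1255 0.212 ]
scene top 0.1274
  rim z spread vs x,y: [-0.011  0.002  0.126] rimfit (array([ 0.51586082, -0.02540526]), np.float64(0.001018575739980378))
  collar z 0.052 278 [ 0.5178 -0.0247]
  collar z 0.09 521 [ 0.5161 -0.0252]
  collar z 0.128 9 [ 0.5153 -0.0247]
side top 0.1259
  rim z spread vs x,y: [0.025 0.01  0.124] rimfit (array([ 0.51695046, -0.02419384]), np.float64(0.0009310458919985359))
  collar z 0.052 186 [ 0.5178 -0.026 ]
  collar z 0.09 269 [ 0.5164 -0.0246]
15.5 [0.443  0.1247 0.2119]
1074 [0.42098304 0.09849876 0.08501161] [0.48433559 0.16175944 0.09025688] rimfit (array([0.45239988, 0.13008757]), np.float64(0.0007028881239639941))
  return _methods._mean(a, axis=axis, dtype=dtype,
  ret = um.true_divide(
Traceback (most recent call last):
  File "sk.py", line 15, in <module>
    o=least_squares(lambda p:np.hypot(*(w[:,:2]-p).T)-.032,c-dr*.032,loss="soft_l1",f_scale=.001); print("  collar z",round(a+.047,3),len(w),o.x.round(4))
ValueError: Initial guess is outside of provided bounds
```

View pics/w7.png

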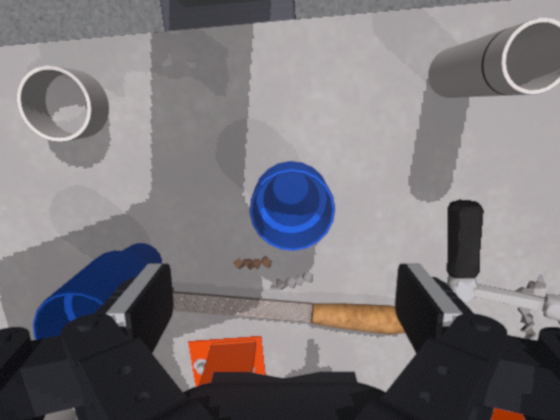

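Cup 1 is seated: rim top 0.1265, against 0.126 expected, and level. The wrist view shows cup 2 at (292,205) and a black handle at (465,240) on the machine side. I'll check that clearance.

Run:
```python
from h import *
Q=np.load("pics/Pw7.npy").reshape(-1,3)
m=(Q[:,2]>.03)&(Q[:,2]<.15)&(abs(Q[:,0]-.452)<.08)&(Q[:,1]>.17)&(Q[:,1]<.3); q=Q[m]
print(q.min(0),q.max(0)); q=q[abs(q[:,0]-.455)<.03]; print(len(q),q.min(0) if len(q) else'')
```

```text
[0.37200026 0.23869159 0.03006272] [0.52951828 0.29995169 0.13917101]
1718 [0.45209025 0.23869159 0.09169932]
```

The handle starts at y = 0.239, about 5 cm clear of the finger. I'll descend on cup 2.

```bash
python3 -m jog '[[[0,0,0,0.95,0.5,0,8.5],[0,0,0,0,0,-4,8.5],[0,0,0,0,0,-4.5,8.5],[0,0,0,0,0,-4,8.5],[0,0,0,0,0,-2.5,8.5],[0,0,0,0,0,-1.4,8.5],[0,0,0,0,0,0,8.5],[0,0,0,0,0,0,8.5]]]'; python3 -m jog '[[[0,0,0,0,0,0,5],[0,0,0,0,0,0,5],[0,0,0,0,0,0,5],[0,0,0,0,0,0,5],[0,0,0,0,0,0,5]]]' 40
```

```text
clock: 16.35
tcp_pos: [0.4528, 0.1301, 0.0483]
tcp_rot: [-0.0, 0.736, 0.677, -0.0]
wrist_force: [0.8, 0.0, -0.3]
gripper_width: 0.0853
clock: 16.85
tcp_pos: [0.4534, 0.1304, 0.0496]
tcp_rot: [0.001, 0.735, 0.678, 0.001]
wrist_force: [-0.4, -1.3, 5.8]
gripper_width: 0.0636
```

```bash
python3 -m jog '[[[0,0,0,0,0,1,5],[0,0,0,0,0,3,5],[0,0,0,0,0,4,5],[0,0,0,0,0,4.5,5],[0,0,0,0,0,3.5,5],[0,0,0,0.5,-1.5,0.5,5],[0,0,0,1.2,-3,0,5],[0,0,0,1.5,-3.8,0,5]]]'; python3 -m jog '[[[0,0,0,1.5,-3.7,0,5],[0,0,0,0.9,-2.2,0,5],[0,0,0,0.5,-1.3,0,5],[0,0,0,0,0,0,5],[0,0,0,0,0,0,5],[0,0,0,0,0,0,5]]]'; python3 st.py 8 .126;  python3 -c "
import cv2,numpy as np
cv2.imwrite('pics/m8.png',np.hstack([cv2.resize(cv2.imread(f'pics/{n}8.png'),(400,400)) for n in('scene','side')]))"
```

```text
clock: 17.65
tcp_pos: [0.4843, 0.0474, 0.2145]
tcp_rot: [0.0, 0.734, 0.679, 0.001]
wrist_force: [1.1, 0.4, -1.3]
gripper_width: 0.0641
clock: 18.25
tcp_pos: [0.5128, -0.0238, 0.2133]
tcp_rot: [-0.0, 0.735, 0.678, 0.0]
wrist_force: [0.4, -0.9, -1.8]
gripper_width: 0.0641
18.25 [ 0.5128 -0.0238  0.2133] 0.06409614785520264
scene upper z 0.1636 0.2527
  low collar 462 [ 0.5163 -0.0251] 0.0018
  up collar 411 [ 0.5125 -0.0252] 0.0014
  up foot 47 [ 0.5125 -0.0232] 0.0005
side upper z 0.1634 0.2515
  low collar 316 [ 0.517 -0.024] 0.0017
  up collar 169 [ 0.5137 -0.0218] 0.0012
  up foot 38 [ 0.5128 -0.0242] 0.0009
```

View pics/m8.png

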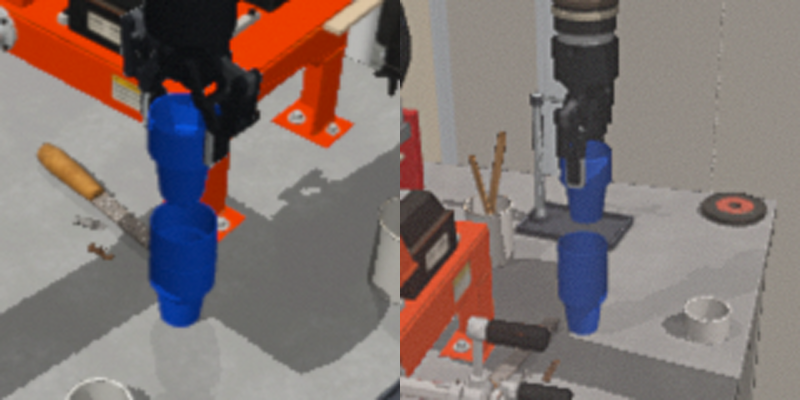

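Both cups are upright, with 3.7 mm in x and about -1 mm in y to correct. Then I'll descend to about 0.126.

```bash
python3 -m jog '[[[0,0,0,0.35,-0.1,0,5],[0,0,0,0,0,0,5],[0,0,0,0,0,-2,5],[0,0,0,0,0,-2,5],[0,0,0,0,0,-1.5,5],[0,0,0,0,0,-1,5],[0,0,0,0,0,0,5]]]'; python3 -m jog '[[[0,0,0,0,0,-0.5,5],[0,0,0,0,0,-0.5,5],[0,0,0,0,0,-0.5,5],[0,0,0,0,0,0,5],[0,0,0,0,0,0,5]]]'
```

```text
clock: 19.05
tcp_pos: [0.5158, -0.0256, 0.1467]
tcp_rot: [-0.001, 0.735, 0.678, -0.001]
wrist_force: [-0.5, -0.1, -1.7]
gripper_width: 0.064
clock: 19.55
tcp_pos: [0.5167, -0.0257, 0.1331]
tcp_rot: [0.0, 0.735, 0.678, 0.0]
wrist_force: [-0.3, 0.7, -1.2]
gripper_width: 0.0641
```

```bash
python3 -m jog '[[[0,0,0,0,0,-0.4,5],[0,0,0,0,0,-0.2,5],[0,0,0,0,0,0,5],[0,0,0,0,0,0,5]]]'
```

```text
clock: 19.95
tcp_pos: [0.5167, -0.0257, 0.127]
tcp_rot: [-0.0, 0.735, 0.678, 0.0]
wrist_force: [-0.0, -0.4, -1.5]
gripper_width: 0.064
```

```bash
python3 -m jog '[[[0,0,0,0,0,-0.15,5],[0,0,0,0,0,0,5],[0,0,0,0,0,0,5]]]';python3 -m jog '[[[0,0,0,0,0,-0.1,5],[0,0,0,0,0,0,5],[0,0,0,0,0,0,5]]]'
```

```text
clock: 20.25
tcp_pos: [0.5169, -0.0256, 0.1258]
tcp_rot: [0.0, 0.735, 0.678, 0.0]
wrist_force: [1.7, 0.8, 0.7]
gripper_width: 0.0642
clock: 20.55
tcp_pos: [0.5172, -0.0255, 0.1256]
tcp_rot: [0.0, 0.735, 0.678, 0.001]
wrist_force: [-0.7, 1.6, 5.6]
gripper_width: 0.0644
```

Contact at 0.1256, which matches the expected height. I'll release, retreat and check.

```bash
python3 -m jog '[[[0,0,0,0,0,0.1,5],[0,0,0,0,0,0,6.8],[0,0,0,0,0,0,7.5],[0,0,0,0,0,0,8.5],[0,0,0,0,0,0,8.5],[0,0,0,0,0,2,8.5],[0,0,0,0,0,4,8.5],[0,0,0,0,0,4,8.5]]]'; python3 -m jog '[[[0,0,0,-2,0,1,8.5],[0,0,0,-4,0,0,8.5],[0,0,0,-4.5,0,0,8.5],[0,0,0,-3,0,0,8.5],[0,0,0,0,0,0,8.5],[0,0,0,0,0,0,8.5]]]'; sed -i 's/if len(w)<8/if len(w)<8/; s/        w=q\[(q\[:,2\]>a+.05/        if a+.08>top: break\n&/' sk.py; python3 sk.py 9
python3 - <<'E'
from plant import bot
import cv2
f=bot.grab_frame("scene"); cv2.imwrite("pics/scene9f.png",f["image"])
f=bot.grab_frame("side"); cv2.imwrite("pics/side9f.png",f["image"])
E
```

```text
clock: 21.35
tcp_pos: [0.5159, -0.0257, 0.226]
tcp_rot: [-0.001, 0.735, 0.678, -0.001]
wrist_force: [1.6, -0.2, 1.2]
gripper_width: 0.085
clock: 21.95
tcp_pos: [0.3818, -0.0258, 0.236]
tcp_rot: [0.001, 0.736, 0.678, 0.001]
wrist_force: [0.1, 1.6, 1.1]
gripper_width: 0.085
[ 0.3818 -0.0258  0.236 ]
scene top 0.1645
  rim z spread vs x,y: [-0.009 -0.006  0.163] rimfit (array([ 0.51510268, -0.02573351]), np.float64(0.0008264828650045852))
  collar z 0.052 251 [ 0.5179 -0.0247]
  collar z 0.09 284 [ 0.5177 -0.0243]
  collar z 0.128 561 [ 0.5151 -0.0254]
side top 0.1639
  rim z spread vs x,y: [0.004 0.001 0.162] rimfit (array([ 0.51617425, -0.02377733]), np.float64(0.000934759908211737))
  collar z 0.052 188 [ 0.5179 -0.0259]
  collar z 0.09 194 [ 0.5175 -0.0254]
  collar z 0.128 345 [ 0.5163 -0.0245]
```

View pics/m9.png

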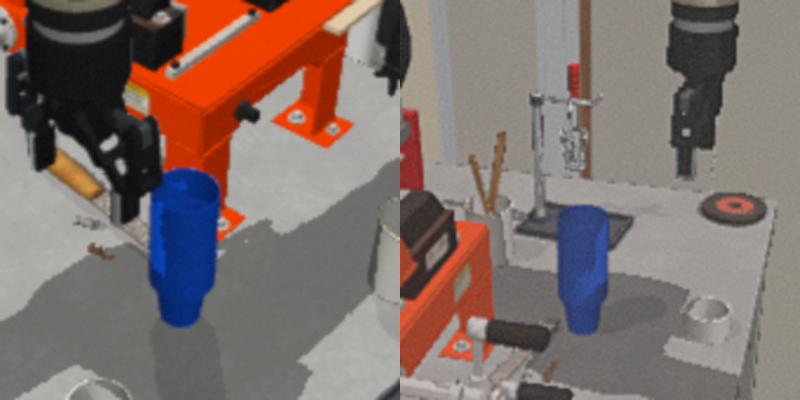

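View pics/scene9f.png

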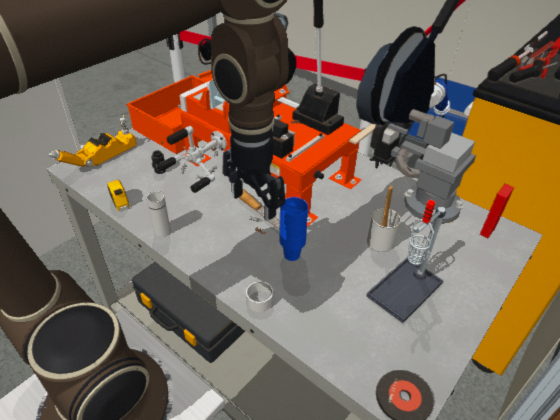

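View pics/side9f.png

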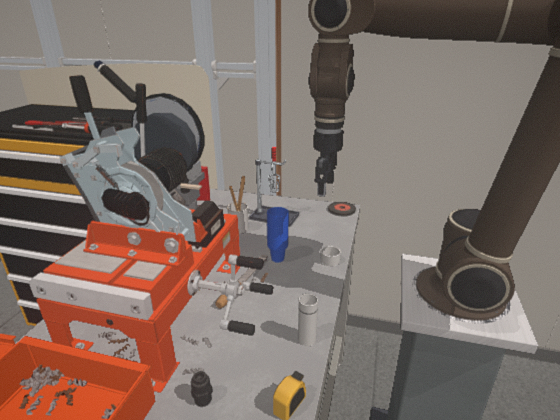

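The top rim is at 0.164 (expected 0.164 for three seated cups) and level. The basket hangs on the hook, the offcuts at (158,215) and (260,297) haven't moved, and the gripper is clear. I'll hand it in.

```bash
python3 -c "
from plant import bot
print(bot.sign_off())"
```

```text
the job is handed in; nothing more can be done
None
```

The job is done and handed in at about 22 s of robot time, and my last checks found nothing wrong. No verdict was reported.

- **Basket:** I lifted it out of cup_a, passed its loop over the hook's free end and lowered it until contact (about 9 N). After release it hung freely from the hook in both cameras.
- **Cups:** I gripped each empty cup by its collar and nested them in cup_a one after the other, first the cup nearest the drip stand, then the one beside the machine.
    - The top rim measured 0.164 m (scene camera 0.1645, side camera 0.1639), which is the height for three fully seated cups.
    - The rim was level in both cameras. The collar centres agreed within about 3 mm in x and 1.6 mm in y; that includes the play between cups and about 2 mm of calibration error.
- **Offcuts:** in the final pictures both are at the same positions as at the start.
- **Forces and gripper:** the highest wrist force I read was about 14 N, while seating the first cup, against the 120 N limit. The open gripper was well clear of everything at hand-in.

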